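# Take the access cover off a test instrument and hang it up

### The job

Loosen the two captive thumbscrews on the instrument's top cover one after the other, turning each anticlockwise (seen from above) to its stop, then lift the cover off. Hang it by its black knob on the forked hook, in the free place in front of the cover that already hangs there, without dislodging or pushing that one along, leave it hanging level, and leave the other things on the bench where they are.

Things in the scene. Friction and masses are not known exactly. Their poses are not given: they have to be found in the camera images.
- chassis: white instrument case lying flat, fixed, 156 (its x) x 236 (its y) x 80 mm high, left or right of the hook, turned up to 0.3 rad. Origin at the centre of its underside, z up. Its top has a 4 mm high rim round the cover (1.8 mm play) and two slots for the screws' feet
- cover_knob (a point): centre of the black knob of the cover fastened on the case, an upright cylinder 34 mm across, 28 tall, on a stem 9 mm across, 34 long, amid an aluminium plate 80 (its x) x 170 (its y) x 4 mm whose top is 48 mm below this point. Screw feet reach 11 mm below the plate. Cover with screws about 0.28 kg, loose once both are open. Axes of the cover, z up
- screw_a_wing (a point): middle of the upright wing of a captive thumbscrew, 65 mm from the stem along the cover's +y. Wing 28 mm long along this point's y, 9 thick along its x, from 8 below to 8 above this point, on a collar 22 mm across. The point is 14.5 mm above the plate's top, 33.5 below the cover_knob point. It turns about z with the point and stays in the cover
- screw_b_wing (a point): the same of the other thumbscrew, 65 mm from the stem along the cover's -y
- screw_a (a joint): angle of that screw (rad), growing anticlockwise seen from above. Starts fastened at 0.15 to 0.45; end stop, fully loose, at 1.571. Light friction (0.04 N m); stays where it is left. A crossbar foot under the case's top holds the cover down until the screw is within about 0.2 rad of the stop
- screw_b (a joint): the same for the other screw
- hanger: fixed forked hook: two level steel bars 8 mm thick, 16 mm apart, along its x from a post at x = 185 mm, tops 160 mm above the bench. Origin on the bench below free_place. Open end to its -x: level to x = -55, then the tips spread and rise, ending at x = -82, 7 mm higher. A cover hangs with its stem between the bars, knob's underside on them. Foot slab at x 50 to 180, 12 high
- free_place (a point): point midway between the two bars, level with their top, where the stem of the cover is to hang, with the axes of the hook (x along the bars towards the post)
- hung_knob (a point): centre of the knob of the like cover (same sizes, loose, its screws fixed) already hanging on the hook, 96 to 106 mm beyond free_place along the bars; its plate hangs crosswise, 80 mm along the bars. A second cover hung crosswise at free_place clears it by 16 mm or more
- sensor: bystander: lying white sensor with metal end, 102 mm long, 26 mm high; origin under its middle
- adapter: bystander: standing steel adapter 26 mm across, 40 mm high; origin under it
- cap: bystander: black connector cap 28 mm across, 20 mm high; origin under it
- driver: bystander: lying screwdriver 170 mm long
- tin: bystander: low aluminium dish 72 mm across, 30 mm high; origin under it
- spanner: bystander: lying spanner 160 mm long
- bottle: bystander: white bottle 56 mm across, 140 mm high; origin under it
Not all that is in view belongs to the job. Leave any blue look-alike of the part that bears cover_knob alone. Leave any green look-alike of the part that bears hung_knob alone.

How it is judged:
By the outcome, as a careful person would: the job done as asked, in the order asked, and still so for the second after the job is handed in, with the robot touching nothing.
It also fails if it takes over 64 s, if anything falls off the work surface, if the arm or the gripper's body presses on something with over 40 N, if the wrist force passes 120 N, or if a joint passes its speed limit or range.

### The arm

A 7-joint arm with a two-finger parallel gripper is mounted at the origin on the work surface. World frame = base frame: x ahead of the robot, y to its left, z up, the work surface at z = 0. Lengths are in m, angles in rad, forces in N, time in s.
With the tool pointing down it reaches from about 0.4 to 0.875 m from the base axis. Payload 4.4 kg.
Tool frame: the origin (TCP) lies at the very end of the fingers, on their centre line; the grasp point (between the pads) lies 19 mm behind it; z points along the fingers, y is the line along which they close (so a half turn about z gives the same grasp; the last joint's range is limited). The gripper opens to 85 mm and grips with 20 to 120 N. Pads are 22 mm wide; open, the fingers measure 114 mm over their backs; the gripper's body (76 mm by 85 mm) begins 54 mm behind the grasp point. The pads swing forward as they close: fully open they stand 13 mm farther back than shut.
Start: joints at [1.175, 0.628, 0.038, 1.517, -0.027, 0.996, -0.02], TCP at [0.211, -0.615, 0.231] pointing down, gripper open.
Joint ranges: [-3.06, 3.06], [-0.37, 2.12], [-1.25, 1.32], [0.18, 2.47], [-1.1, 4.24], [0.23, 1.98], [-2.94, 2.94]. Speed limits (rad/s): [2.57, 2.57, 3.14, 3.14, 3.14, 3.14, 3.14].

### API

Orientations are given as a rotation vector (axis times angle).
In Python, from cell import * gives the robot as it stands.
- The arm moves only by the shell command python3 -m handwheel 'ROWS'. ROWS is text: rows parted by semicolons, each of 7 numbers parted by spaces: the closure, from 0 (fully open) to 1 (shut), then the shift along the world's x, y, z in mm, then the turn, a rotation vector about the world's x, y, z in degrees. A call has 1 to 5 rows; each row shifts and turns the commanded pose from where the row before left it; what a row does not reach is not made up. A row lasts 1/10 s, in which the tool goes at most 50 mm and 8.59 degrees, less where a joint would pass 70% of its speed; a pose out of reach is approached as far as the arm can. A call with a gripper value outside its range is refused whole. The fingers move at their own pace and stop on an object; the grip force is fixed at half the most. Time passes only in rows, so rows that do not move let the fingers close. It gives the time, the measured TCP pose, the force, the opening and the grip force at its end, in the units of the state.
- state(): the state, without advancing time (a new reading comes with each control period).
- get_image(name): name is "side" or "top" or "wrist"; returns the picture (420x560x3 uint8, blue, green, red); there is no depth.
- camera_model(name): a dict with "fovy" (degrees; the focal length in pixels is half the picture's height over the tangent of half this angle, whatever the lens; pixels are square), "cx", "cy" (the principal point, pixels), "eye" and "orientation" of the camera in the world. Camera axes: x right, y up, looking along -z (the intrinsics and any distortion apply to the point x, -y, -z); pixel columns grow to the right and rows downward; lengths in m; the calibration is good to about 2 mm. A picture is of the moment at which its call begins: read the wrist's pose just before it. camera_model takes no time and is no camera call; for the wrist camera it gives the pose at the moment of the call.
- sign_off(): hands the job in; it is judged then, once.
The state is a dict: "time_s": time; "qpos": joint angles; "joint_velocities": joint speeds; "tau": joint torques, N m; "eef_pos": TCP position; "tcp_rot": TCP orientation; "contact_force": force on the tool from outside, world axes, zero at the start; "moment": the same for the moment, N m; "gripper_width": finger opening in m; "finger_force": force on a finger pad.
Only numpy, scipy, OpenCV 4.12 (cv2) and the standard library are available. Lean on these libraries where they do the work, as an engineer would, in place of code of your own. Each camera call takes 0.05 s, during which the arm holds its last target. There are 200 camera calls.

## Working session

There is one attempt and no reset: what is moved stays moved. The work goes in short steps, Python scripts to look and compute and a shell command to move; the robot and the scene stay as the last step left them, time stands still between calls to the robot, and variables do not carry over. Pictures are saved under pics/ and viewed, at most 10 in all, crops included, and the job is handed in when it is done.

```bash
mkdir -p pics; ls
python3 - <<'E'
from cell import *
import cv2
for n in ("top","side"):
    print(n,camera_model(n)); cv2.imwrite(f"pics/{n}0.png",get_image(n))
s=state();print(s)
E
```

```text
pics
top {'fovy': 53.78636388807735, 'cx': 279.15897838873894, 'cy': 204.98511995599975, 'eye': array([0.44106674, 0.01945445, 1.19593992]), 'orientation': array([ 0.07978396, -0.04604047, -1.5925337 ])}
side {'fovy': 42.80419093675587, 'cx': 284.19232450065624, 'cy': 208.70179098338858, 'eye': array([ 0.4893121 , -0.96281581,  1.08416921]), 'orientation': array([ 0.78548071, -0.02085212, -0.03123866])}
{'time_s': 0.1, 'qpos': array([ 1.17519059,  0.6292589 ,  0.03843622,  1.51828338, -0.02697977,
        0.99626893, -0.01999039]), 'joint_velocities': array([ 0.00191157, -0.00301275,  0.00159531, -0.00564048,  0.00039255,
        0.00111087, -0.00110991]), 'tau': array([ 2.82834422e-03, -5.64531326e+01,  1.23048764e+00, -1.93971151e+01,
        1.13327985e-02,  5.47510019e-03,  6.06588230e-06]), 'eef_pos': array([ 0.2103554 , -0.61443035,  0.23047255]), 'tcp_rot': array([-3.09731779e+00, -5.15480424e-01,  4.83929472e-04]), 'contact_force': array([ 0.49318195,  0.21572774, -1.41063684]), 'moment': array([0.05093579, 0.03026907, 0.01258449]), 'finger_force': 0.0, 'gripper_width': 0.08533120818860644}
```

View pics/top0.png

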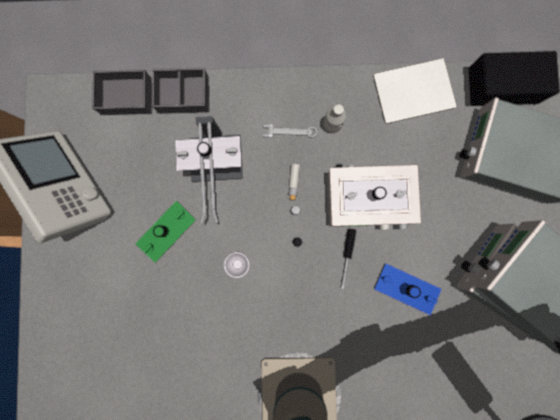

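View pics/side0.png

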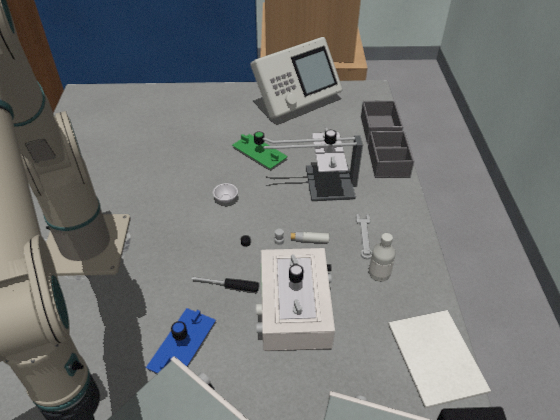

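The top view shows the case at about (375,195), with its knob at (379,193) and its wings at (347,196) and (401,194). The hook runs from (206,222) to its post at (206,120), and the hung knob is at (205,149). The side view shows the case knob at (296,273) and the hung knob at (330,136). Next I'll enlarge these areas.

```bash
cat > h.py <<'E'
from cell import *
import cv2, numpy as np
from scipy.spatial.transform import Rotation as R
def cam(n):
    m=camera_model(n); m['f']=210/np.tan(np.radians(m['fovy'])/2); m['R']=R.from_rotvec(m['orientation']).as_matrix(); return m
def ray(m,p):
    d=m['R']@np.array([(p[0]-m['cx'])/m['f'],-(p[1]-m['cy'])/m['f'],-1]); return m['eye'],d/np.linalg.norm(d)
def plane(m,p,z):
    e,d=ray(m,p); return e+d*(z-e[2])/d[2]
def tri(m1,p1,m2,p2):
    A=np.zeros((3,3));b=np.zeros(3)
    for m,p in((m1,p1),(m2,p2)):
        e,d=ray(m,p);P=np.eye(3)-np.outer(d,d);A+=P;b+=P@e
    return np.linalg.solve(A,b)
def proj(m,X):
    c=m['R'].T@(np.array(X)-m['eye']); return np.array([m['cx']+m['f']*c[0]/-c[2], m['cy']-m['f']*c[1]/-c[2]])
E
python3 - <<'E'
from h import *
t=cv2.imread("pics/top0.png");s=cv2.imread("pics/side0.png")
mt,ms=cam("top"),cam("side")
def blob(im,c,r,thr=45):
    x,y=c; w=im[y-r:y+r,x-r:x+r].max(2)<thr
    n,l,st,ce=cv2.connectedComponentsWithStats(w.astype(np.uint8)); i=1+np.argmax(st[1:,4]); return ce[i]+[x-r,y-r],st[i]
for nm,a,b in(("cover",(379,193),(296,273)),("hung",(205,149),(330,136))):
    p,q=blob(t,a,12),blob(s,b,12); print(nm,p,q,tri(mt,p[0],ms,q[0]))
for nm,p,z in(("screwA?",(347,196),.1),("screwB",(401,194),.1),("tipL",(206,222),.165),("tipR",(216,222),.165),("barL",(203,170),.16),("barR",(211,170),.16)): print(nm,plane(mt,p,z))
c=lambda im,x,y,w,h:cv2.resize(im[y:y+h,x:x+w],(400,300),interpolation=cv2.INTER_CUBIC)
cv2.imwrite("pics/m1.png",np.vstack([np.hstack([c(t,320,150,112,84),c(t,150,110,160,120)]),np.hstack([c(s,240,240,112,84),c(s,255,120,112,84)])]))
E
```

```text
cover (array([374.21428571, 195.5       ]), array([ 6, 10,  5,  8, 14], dtype=int32)) (array([295.43636364, 277.17272727]), array([  5,   9,  14,  13, 110], dtype=int32)) [ 0.54832177 -0.20860212  0.10750875]
hung (array([206.96, 152.68]), array([ 8, 11, 10,  8, 25], dtype=int32)) (array([329.7037037 , 139.14814815]), array([ 7,  9, 11, 11, 81], dtype=int32)) [0.66240431 0.21984522 0.16997512]
screwA? [ 0.54868532 -0.13836907  0.1       ]
screwB [ 0.55056647 -0.28080807  0.1       ]
tipL [0.48548529 0.22447439 0.165     ]
tipR [0.4849157  0.19938844 0.165     ]
barL [0.61785151 0.23209277 0.16      ]
barR [0.61733115 0.21171407 0.16      ]
```

View pics/m1.png

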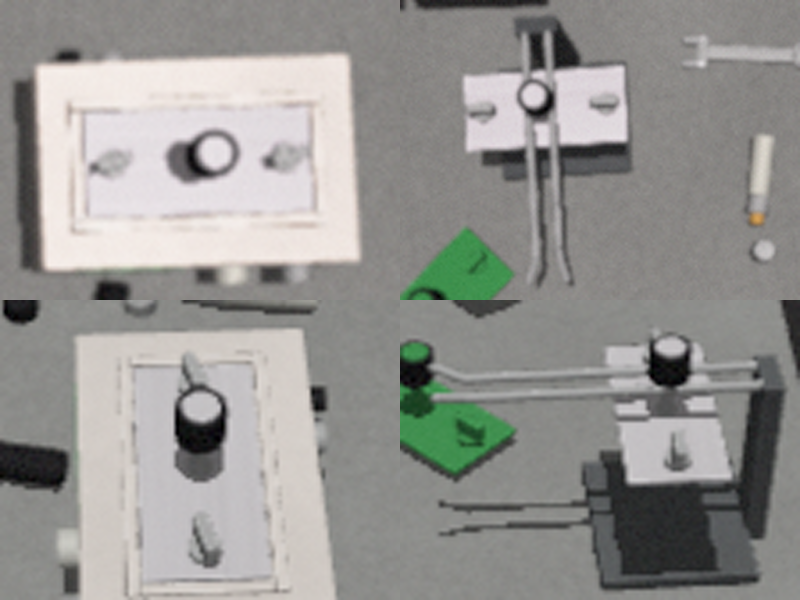

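The montage shows the white-topped knobs clearly, with the case knob top at top-view (379.9,193.1) and the hung knob top at (204.8,148.8). Both wings are tilted slightly anticlockwise from the cover's long axis.

Run:
```python
from h import *
mt,ms=cam("top"),cam("side")
g=lambda x,y:(320+x*.28,150+y*.28); k=lambda x,y:(150+(x-400)*.4,110+y*.4); sd=lambda x,y:(240+x*.28,240+(y-300)*.28)
P=lambda n,p,z:print(n,plane(mt,p,z).round(4))
P("knob",g(214,154),.146);P("wingL",g(112,161),.1065);P("wingR",g(285,156),.1065)
c=[plane(mt,g(*p),.08) for p in((37,65),(350,55),(42,270),(360,260))]
print(np.round(c,4),np.mean(c,0)); v=(c[0]+c[2]-c[1]-c[3]);print("yaw of long axis from +y",np.degrees(np.arctan2(-v[0],v[1])))
P("hungknob",k(537,97),.188);P("tipL",k(533,284),.167);P("tipR",k(570,284),.167);P("pivL",k(533,40),.16);P("pivR",k(551,40),.16)
print("side knob",plane(ms,sd(200,403),.146))
s=state();print(R.from_rotvec(s['tcp_rot']).as_matrix().round(3)); m=cam("wrist");print(m,(m['eye']-s['eef_pos']))
```

```text
knob [ 0.5495 -0.2152  0.146 ]
wingL [ 0.5502 -0.149   0.1065]
wingR [ 0.5508 -0.2759  0.1065]
[[ 0.6276 -0.0989  0.08  ]
 [ 0.6292 -0.3355  0.08  ]
 [ 0.4718 -0.0977  0.08  ]
 [ 0.4739 -0.3354  0.08  ]] [ 0.55060593 -0.21685554  0.08      ]
yaw of long axis from +y 0.4496466109326454
hungknob [0.6661 0.2215 0.188 ]
tipL [0.4816 0.2311 0.167 ]
tipR [0.4807 0.1941 0.167 ]
pivL [0.7316 0.2308 0.16  ]
pivR [0.7311 0.2123 0.16  ]
side knob [ 0.54917183 -0.21503224  0.146     ]
[[ 0.946  0.324 -0.001]
 [ 0.324 -0.946  0.002]
 [-0.    -0.002 -1.   ]]
{'fovy': 59.2400142923447, 'cx': 276.17986443589336, 'cy': 203.28756687601825, 'eye': array([ 0.27465768, -0.59197165,  0.374043  ]), 'orientation': array([-0.23848825,  0.17422761, -1.23289997]), 'f': np.float64(369.3664779692402), 'R': array([[ 0.32322504,  0.91004229,  0.25951608],
       [-0.94631794,  0.311648  ,  0.08577808],
       [-0.00281599, -0.27331035,  0.96192179]])} [0.06430228 0.0224587  0.14357045]
```

Case centre is about (0.550, -0.216) with yaw near 0, and the hook's free place is near (0.563, 0.216). I'll rise over the instruments, traverse while turning +88°, then look with the wrist camera.

```bash
python3 -m handwheel '0 0 0 45 0 0 0;0 0 0 45 0 0 0;0 0 0 45 0 0 0;0 0 0 45 0 0 0;0 0 0 45 0 0 0'
python3 -m handwheel '0 25 30 0 0 0 8;0 25 30 0 0 0 8;0 25 30 0 0 0 8;0 25 30 0 0 0 8;0 25 30 0 0 0 8'
python3 -m handwheel '0 30 30 0 0 0 8;0 30 30 0 0 0 8;0 30 30 0 0 0 8;0 30 30 0 0 0 8;0 30 30 0 0 0 8'
python3 -m handwheel '0.5 33 19 -20 0 0 8;0.5 33 19 -30 0 0 0;0.5 0 0 -40 0 0 0;0.5 0 0 -45 0 0 0;0.5 0 0 -45 0 0 0'
```

```text
time_s: 0.6
eef_pos: [0.2103, -0.6145, 0.4579]
tcp_rot: [-3.098, -0.516, 0.0]
contact_force: [-0.4, -2.1, -0.6]
gripper_width: 0.0849
finger_force: 0.0
time_s: 1.1
eef_pos: [0.3362, -0.4634, 0.456]
tcp_rot: [-2.731, -1.552, 0.0]
contact_force: [0.2, -0.7, 0.5]
gripper_width: 0.0847
finger_force: 0.0
time_s: 1.6
eef_pos: [0.4863, -0.3136, 0.4561]
tcp_rot: [-2.035, -2.392, 0.0]
contact_force: [1.2, -0.8, 0.7]
gripper_width: 0.0853
finger_force: 0.0
time_s: 2.1
eef_pos: [0.5514, -0.2766, 0.2744]
tcp_rot: [-1.87, -2.524, 0.0]
contact_force: [0.4, -0.3, -0.1]
gripper_width: 0.0427
finger_force: 0.0
```

Run:
```python
from h import *
s=state();m=cam("wrist");cv2.imwrite("pics/w1.png",get_image("wrist"))
import pickle;pickle.dump(m,open("pics/w1.pkl","wb"))
Rm=R.from_rotvec(s['tcp_rot']).as_matrix();print(np.degrees(np.arctan2(Rm[1,1],Rm[0,1])),s['qpos'].round(2))
for X in((.550,-.215,.146),(.5505,-.277,.1065),(.5505,-.15,.1065)):print(proj(m,X).round(0))
```

```text
16.93796619195703 [ 0.65  0.56 -0.37  1.55  0.22  1.07  0.52]
[301. 114.]
[277. 183.]
[324.  30.]
```

View pics/w1.png

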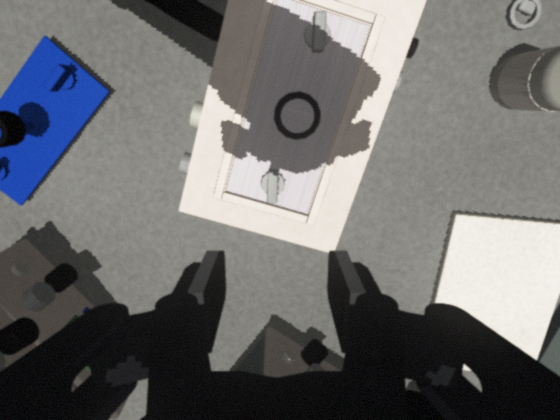

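Screw B's wing is at about (272,184), screw A's at (318,30) and the knob ring at (297,115). All are within a few mm of my predictions. I'll crop both wings.

Run:
```python
import cv2,numpy as np
t=cv2.imread("pics/w1.png")
c=lambda x,y:cv2.convertScaleAbs(cv2.resize(t[y:y+60,x:x+40],(400,600),interpolation=cv2.INTER_CUBIC),alpha=1.0)
a=c(252,155);b=cv2.convertScaleAbs(c(298,0),alpha=1.4);cv2.imwrite("pics/m2.png",np.hstack([a,b]))
```

```text
(no output)
```

View pics/m2.png

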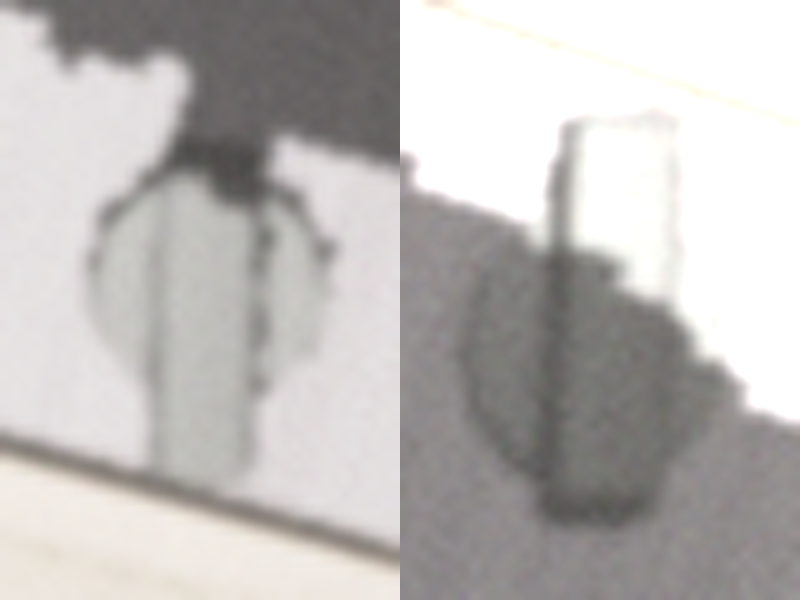

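Wing B's top face runs from about (273,171) to (272.3,202.5). Wing A's runs from (320,11.8) to (318.5,49).

Run:
```python
from h import *
import pickle;m=pickle.load(open("pics/w1.pkl","rb"))
for n,a,b in(("B",(273,171),(272.4,202.3)),("A",(320.1,11.8),(318.8,49))):
    p,q=plane(m,a,.1065),plane(m,b,.1065);v=p-q;print(n,p,q,(p+q)/2,np.linalg.norm(v),np.degrees(np.arctan2(-v[0],v[1])))
print("knob",plane(m,(297,115),.146)); print(plane(m,(273,183),.0905))
for p in((237,109),):pass
```

```text
B [ 0.54446889 -0.26766057  0.1065    ] [ 0.55198055 -0.29441815  0.1065    ] [ 0.54822472 -0.28103936  0.1065    ] 0.02779195710158283 15.681025216632353
A [ 0.54332486 -0.13905363  0.1065    ] [ 0.55084769 -0.1643888   0.1065    ] [ 0.54708628 -0.15172122  0.1065    ] 0.02642845886597108 16.537853904335037
knob [ 0.54737835 -0.21640426  0.146     ]
[ 0.5483853  -0.28118096  0.0905    ]
```

```bash
python3 -m handwheel '0.5 -3 -4.5 -45 0 0 -1;0.5 0 0 -45 0 0 0;0.5 0 0 -45 0 0 0;0.5 0 0 -35 0 0 0;0.5 0 0 -10 0 0 0'
python3 -m handwheel '1 0 0 0 0 0 0;1 0 0 0 0 0 0;1 0 0 0 0 0 0;1 0 0 0 0 0 0'
python3 -c "
from h import *
s=state();print(s['moment'],s['contact_force'],s['eef_pos'])"
```

```text
time_s: 2.65
eef_pos: [0.5462, -0.2808, 0.0931]
tcp_rot: [-1.889, -2.502, 0.003]
contact_force: [-0.2, -0.4, -1.5]
gripper_width: 0.0428
finger_force: 0.0
time_s: 3.05
eef_pos: [0.5503, -0.2821, 0.0988]
tcp_rot: [1.891, 2.504, 0.002]
contact_force: [-0.7, 0.0, 6.6]
gripper_width: 0.0068
finger_force: 61.7
[ 0.0158384  -0.02039084 -0.06221823] [-6.58829433e-01  6.50713260e-04  6.62152266e+00] [ 0.55027539 -0.28209638  0.09876989]
```

Run:
```python
from h import *
i=get_image("wrist");s=state();print(s['eef_pos'],s['contact_force'],s['moment'],s['gripper_width'])
cv2.imwrite("pics/w2.png",cv2.resize(i[100:400,120:440],(640,600)))
```

```text
[ 0.5502493  -0.28212713  0.09874321] [-0.3515768   0.27801095  7.21653055] [ 0.01300536  0.01102613 -0.03361928] 0.0069417624580383475
```

View pics/w2.png

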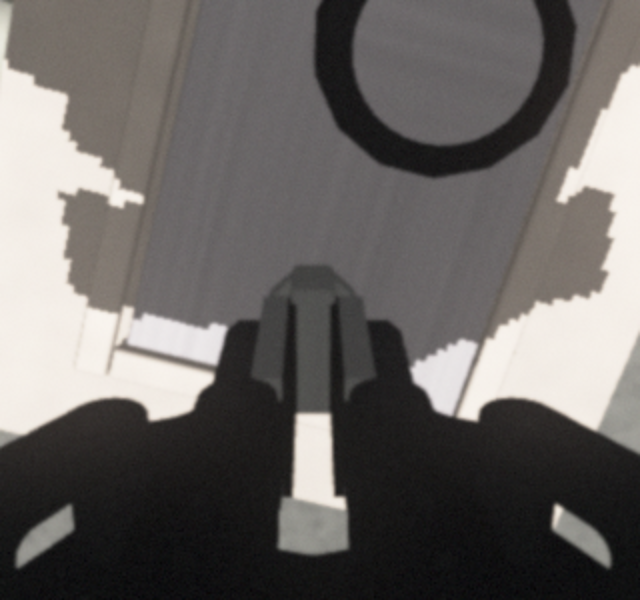

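The pads hold the wing squarely at (312,350) in the crop. Now turning anticlockwise.

```bash
python3 -m handwheel '1 0 0 2 0 0 6;1 0 0 0 0 0 8;1 0 0 0 0 0 8;1 0 0 0 0 0 8;1 0 0 0 0 0 8'
python3 -m handwheel '1 0 0 0 0 0 8;1 0 0 0 0 0 8;1 0 0 0 0 0 8;1 0 0 0 0 0 8;1 0 0 0 0 0 4'
python3 -m handwheel '1 0 0 0 0 0 3;1 0 0 0 0 0 0'
python3 -c "
from h import *
s=state();Rm=R.from_rotvec(s['tcp_rot']).as_matrix();print(s['moment'],np.degrees(np.arctan2(Rm[1,1],Rm[0,1])),s['gripper_width'])"
```

```text
time_s: 3.6
eef_pos: [0.5488, -0.2819, 0.099]
tcp_rot: [0.965, 2.988, -0.001]
contact_force: [-0.3, -0.3, -1.6]
gripper_width: 0.0068
finger_force: 60.8
time_s: 4.1
eef_pos: [0.5486, -0.282, 0.0989]
tcp_rot: [-0.003, 3.141, -0.001]
contact_force: [-0.2, 0.2, -1.0]
gripper_width: 0.0065
finger_force: 60.8
time_s: 4.3
eef_pos: [0.5496, -0.2817, 0.0991]
tcp_rot: [-0.077, 3.138, -0.0]
contact_force: [1.6, -0.1, -2.2]
gripper_width: 0.0072
finger_force: 60.9
[ 0.09410918 -0.48837213 -0.29259134] 92.82397274190413 0.007153958120606484
```

```bash
python3 -m handwheel '0.6 0 0 0 0 0 -2;0.6 0 0 0 0 0 0;0.6 0 0 0 0 0 0;0.6 0 0 40 0 0 0;0.6 0 0 40 0 0 0'
python3 -m handwheel '0.55 0 26 0 0 0 -8;0.55 0 26 0 0 0 -8;0.55 0 26 0 0 0 -8;0.55 0 26 0 0 0 -8;0.5 0 26 0 0 0 -8'
python3 -m handwheel '0.5 0 0 0 0 0 -8;0.5 0 0 0 0 0 -8;0.5 0 0 0 0 0 -8;0.5 0 0 0 0 0 -8;0.5 0 0 0 0 0 0'
python3 - <<'E'
from h import *
s=state();Rm=R.from_rotvec(s['tcp_rot']).as_matrix();print(s['eef_pos'],np.degrees(np.arctan2(Rm[1,1],Rm[0,1])))
E
```

```text
time_s: 4.8
eef_pos: [0.5474, -0.2811, 0.1782]
tcp_rot: [0.025, -3.138, -0.002]
contact_force: [0.9, -0.4, 0.6]
gripper_width: 0.034
finger_force: 0.0
time_s: 5.3
eef_pos: [0.5482, -0.1505, 0.1785]
tcp_rot: [-1.06, -2.957, 0.001]
contact_force: [-0.5, 0.4, -0.5]
gripper_width: 0.0426
finger_force: 0.0
time_s: 5.8
eef_pos: [0.5484, -0.1513, 0.1786]
tcp_rot: [1.827, 2.556, -0.001]
contact_force: [-0.1, 0.5, 0.5]
gripper_width: 0.0429
finger_force: 0.0
[ 0.54842434 -0.15127689  0.17856817] 18.89137787264072
```

```bash
python3 -m handwheel '0.5 -1 0 -40 0 0 -2;0.5 0 0 -30 0 0 0;0.5 0 0 -11 0 0 0;0.5 0 0 0 0 0 0'
python3 -m handwheel '1 0 0 0 0 0 0;1 0 0 0 0 0 0;1 0 0 0 0 0 0;1 0 0 0 0 0 0'
python3 -c "
from h import *
s=state();print(s['moment'])"
```

```text
time_s: 6.2
eef_pos: [0.5465, -0.1512, 0.0961]
tcp_rot: [-1.867, -2.523, 0.002]
contact_force: [-0.2, 0.3, -0.5]
gripper_width: 0.0426
finger_force: 0.0
time_s: 6.6
eef_pos: [0.5485, -0.1518, 0.0989]
tcp_rot: [1.87, 2.522, 0.001]
contact_force: [-1.3, -0.3, 5.7]
gripper_width: 0.0069
finger_force: 60.9
[ 0.02804035  0.22239973 -0.00832624]
```

Same signature as screw B, so I'll turn it.

```bash
python3 -m handwheel '1 0 0 2 0 0 6;1 0 0 0 0 0 8;1 0 0 0 0 0 8;1 0 0 0 0 0 8;1 0 0 0 0 0 8'
python3 -m handwheel '1 0 0 0 0 0 8;1 0 0 0 0 0 8;1 0 0 0 0 0 8;1 0 0 0 0 0 8;1 0 0 0 0 0 4'
python3 -m handwheel '1 0 0 0 0 0 3;1 0 0 0 0 0 0'
python3 -c "
from h import *
s=state();Rm=R.from_rotvec(s['tcp_rot']).as_matrix();print(s['moment'],np.degrees(np.arctan2(Rm[1,1],Rm[0,1])),s['gripper_width'])"
```

```text
time_s: 7.1
eef_pos: [0.5474, -0.1515, 0.0997]
tcp_rot: [0.939, 2.998, -0.0]
contact_force: [-0.7, -0.0, -1.5]
gripper_width: 0.0068
finger_force: 59.9
time_s: 7.6
eef_pos: [0.5474, -0.1517, 0.0995]
tcp_rot: [0.031, -3.141, -0.0]
contact_force: [-0.3, -0.0, -1.6]
gripper_width: 0.0068
finger_force: 60.0
time_s: 7.8
eef_pos: [0.5474, -0.1517, 0.0995]
tcp_rot: [0.104, -3.14, -0.001]
contact_force: [-0.2, 1.4, -1.4]
gripper_width: 0.0068
finger_force: 60.0
[ 0.15954838  0.08863002 -0.31131487] 93.81173982495918 0.006782536958125099
```

```bash
python3 -m handwheel '0.6 0 0 0 0 0 -2;0.6 0 0 0 0 0 0;0.6 0 0 0 0 0 0;0.6 0 0 40 0 0 -1.5;0.6 0 0 40 0 0 0'
python3 -m handwheel '0.4 0 -33 0 0 0 0;0.2 0.5 -32 0 0 0 0;0.2 0 0 0 0 0 0;0.2 0 0 -30 0 0 0;0.2 0 0 -28 0 0 0'
python3 -m handwheel '1 0 0 0 0 0 0;1 0 0 0 0 0 0;1 0 0 0 0 0 0;1 0 0 0 0 0 0;1 0 0 0 0 0 0'
python3 - <<'E'
from h import *
s=state();Rm=R.from_rotvec(s['tcp_rot']).as_matrix();print(s['moment'],np.degrees(np.arctan2(Rm[1,1],Rm[0,1])),s['gripper_width'])
cv2.imwrite("pics/t1.png",get_image("side"))
E
```

```text
time_s: 8.3
eef_pos: [0.5468, -0.1511, 0.1795]
tcp_rot: [0.011, -3.139, -0.001]
contact_force: [1.2, -0.8, 0.2]
gripper_width: 0.0341
finger_force: 0.0
time_s: 8.8
eef_pos: [0.5486, -0.2166, 0.1213]
tcp_rot: [-0.01, 3.14, -0.001]
contact_force: [-0.7, 0.4, -0.1]
gripper_width: 0.0679
finger_force: 0.0
time_s: 9.3
eef_pos: [0.5488, -0.2164, 0.1226]
tcp_rot: [-0.011, 3.14, -0.001]
contact_force: [-1.2, 1.0, 4.1]
gripper_width: 0.0321
finger_force: 59.9
[0.15464048 0.21194661 0.02485624] 90.39445102923568 0.03213432097265914
```

```bash
python3 -m handwheel '1 0 0 5 0 0 0;1 0 0 5 0 0 0;1 0 0 10 0 0 0;1 0 0 0 0 0 0'
python3 -m handwheel '1 0 0 30 0 0 0;1 0 0 30 0 0 0;1 0 0 20 0 0 0;1 0 0 0 0 0 0'
python3 - <<'E'
from h import *
i=get_image("side");j=get_image("wrist")
cv2.imwrite("pics/t2.png",np.hstack([cv2.resize(i[180:360,200:380],(400,400)),cv2.resize(j,(400,400))]))
E
```

```text
time_s: 9.75
eef_pos: [0.5489, -0.2166, 0.1428]
tcp_rot: [-0.011, 3.139, -0.001]
contact_force: [0.6, 0.3, -2.0]
gripper_width: 0.032
finger_force: 59.7
time_s: 10.15
eef_pos: [0.5499, -0.2165, 0.2241]
tcp_rot: [-0.011, 3.136, -0.003]
contact_force: [-0.2, 0.2, -2.7]
gripper_width: 0.0323
finger_force: 60.3
```

View pics/t2.png

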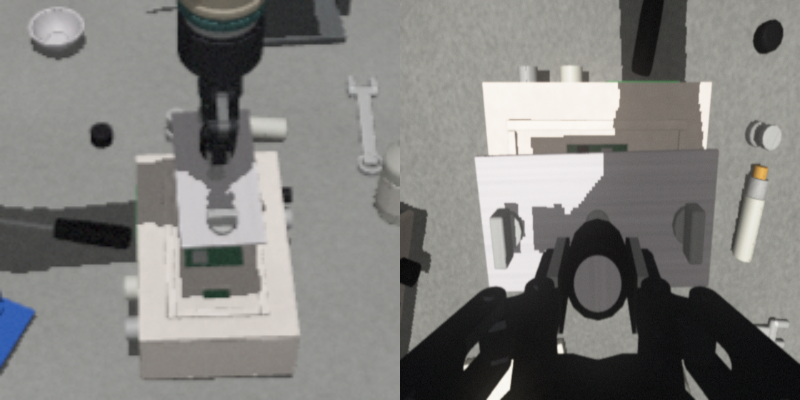

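The cover is free and hanging level in the grip. I'll carry it high to a spot beyond the hook, so the wrist camera can see the bars.

```bash
python3 -m handwheel '1 0 0 40 0 0 0;1 0 0 40 0 0 0;1 0 10 40 0 0 0;1 10 30 30 0 0 0;1 15 40 20 0 0 0'
python3 -m handwheel '1 15 40 0 0 0 0;1 15 40 0 0 0 0;1 15 40 0 0 0 0;1 15 40 0 0 0 0;1 15 40 0 0 0 0'
python3 -m handwheel '1 10 40 0 0 0 0;1 10 40 0 0 0 0;1 10 40 0 0 0 0;1 0 30 0 0 0 0;1 0 0 0 0 0 0'
python3 - <<'E'
from h import *
m=cam("wrist");i=get_image("wrist");import pickle;pickle.dump(m,open("pics/w3.pkl","wb"));cv2.imwrite("pics/w3.png",i)
s=state();Rm=R.from_rotvec(s['tcp_rot']).as_matrix();print(s['eef_pos'],np.degrees(np.arctan2(Rm[1,1],Rm[0,1])),Rm[:,2],s['gripper_width'])
for X in((.666,.2215,.188),(.481,.231,.167),(.481,.194,.167)):print(proj(m,X))
E
```

```text
time_s: 10.75
eef_pos: [0.5728, -0.1387, 0.3916]
tcp_rot: [0.002, -3.141, 0.003]
contact_force: [1.3, 0.1, -2.3]
gripper_width: 0.0322
finger_force: 60.7
time_s: 11.25
eef_pos: [0.648, 0.0644, 0.3888]
tcp_rot: [0.01, -3.138, 0.002]
contact_force: [1.0, -1.5, -2.9]
gripper_width: 0.0323
finger_force: 60.7
time_s: 11.75
eef_pos: [0.6754, 0.2206, 0.388]
tcp_rot: [0.026, -3.136, -0.005]
contact_force: [0.1, -0.1, -2.4]
gripper_width: 0.0321
finger_force: 60.6
[0.67648796 0.21694152 0.388281  ] 90.72780447198507 [-4.58015405e-03 -3.32692994e-04 -9.99989456e-01] 0.03238406473102124
[276.02850444 167.53564573]
[290.30829396 -48.73226654]
[247.39693894 -49.56951398]
```

View pics/w3.png

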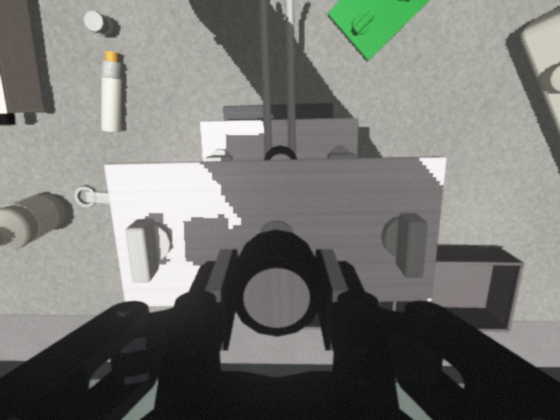

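The bars show in the upper image: left at x≈265, right at x≈291, with the hung knob's edge at (282,152). I'll fit the bars row by row.

Run:
```python
from h import *
import pickle;m=pickle.load(open("pics/w3.pkl","rb"));g=cv2.GaussianBlur(cv2.cvtColor(cv2.imread("pics/w3.png"),6),(1,5),0).astype(int)
for r in (5,40,80,100,130,140): print(r,list(g[r,256:302]))
for a,b,r in((261,268,0),(287,294,0)): pass
```

```text
5 [np.int64(72), np.int64(71), np.int64(74), np.int64(78), np.int64(84), np.int64(91), np.int64(93), np.int64(98), np.int64(95), np.int64(91), np.int64(86), np.int64(79), np.int64(76), np.int64(78), np.int64(93), np.int64(113), np.int64(137), np.int64(165), np.int64(168), np.int64(146), np.int64(101), np.int64(80), np.int64(78), np.int64(80), np.int64(93), np.int64(126), np.int64(160), np.int64(168), np.int64(158), np.int64(156), np.int64(180), np.int64(200), np.int64(213), np.int64(219), np.int64(214), np.int64(198), np.int64(176), np.int64(157), np.int64(157), np.int64(167), np.int64(166), np.int64(167), np.int64(162), np.int64(167), np.int64(170), np.int64(175)]
40 [np.int64(73), np.int64(75), np.int64(73), np.int64(72), np.int64(78), np.int64(84), np.int64(90), np.int64(93), np.int64(95), np.int64(94), np.int64(89), np.int64(86), np.int64(80), np.int64(72), np.int64(75), np.int64(75), np.int64(74), np.int64(72), np.int64(71), np.int64(71), np.int64(71), np.int64(73), np.int64(72), np.int64(74), np.int64(72), np.int64(71), np.int64(71), np.int64(70), np.int64(71), np.int64(73), np
[... 2189 characters left out ...]
(119), np.int64(118)]
140 [np.int64(125), np.int64(123), np.int64(123), np.int64(125), np.int64(125), np.int64(123), np.int64(122), np.int64(113), np.int64(99), np.int64(93), np.int64(95), np.int64(97), np.int64(97), np.int64(96), np.int64(95), np.int64(99), np.int64(112), np.int64(120), np.int64(124), np.int64(121), np.int64(121), np.int64(121), np.int64(121), np.int64(123), np.int64(122), np.int64(120), np.int64(121), np.int64(121), np.int64(120), np.int64(119), np.int64(118), np.int64(112), np.int64(95), np.int64(92), np.int64(92), np.int64(95), np.int64(96), np.int64(94), np.int64(92), np.int64(95), np.int64(108), np.int64(118), np.int64(120), np.int64(119), np.int64(119), np.int64(119)]
```

Run:
```python
from h import *
import pickle;m=pickle.load(open("pics/w3.pkl","rb"))
P=np.array([plane(m,p,.158) for p in((276.1,5),(277,40),(278.1,80),(279.5,130),(279.9,140))]);print(P.round(4))
k=np.polyfit(P[:,0],P[:,1],1);print(k,np.degrees(np.arctan(k[0])),[np.polyval(k,x) for x in(.48,.565,.666)])
print("gap",plane(m,(267.8,130),.156)-plane(m,(291.3,130),.156))
s=state();print("knob top vs tcp: proj of tcp+",[proj(m,s['eef_pos']+[0,0,d]).round(1) for d in(.02,.025)])
```

```text
[[0.521  0.2194 0.158 ]
 [0.5506 0.2207 0.158 ]
 [0.5862 0.2223 0.158 ]
 [0.6334 0.2245 0.158 ]
 [0.6433 0.2251 0.158 ]]
[0.04662617 0.1950617 ] 2.6695491048491875 [np.float64(0.2174422620400502), np.float64(0.22140548613610492), np.float64(0.22611472888553463)]
gap [ 0.00036363 -0.02352103  0.        ]
knob top vs tcp: proj of tcp+ [array([265.4, 297. ]), array([265., 304.])]
```

The hook's yaw is about 2.7°. The arm was still settling during that picture, so I'll move on 60 mm, settle, and measure once more with the tips in view.

```bash
python3 -m handwheel '1 20 0 0 0 0 2.5;1 20 0 0 0 0 0;1 20 0 0 0 0 0;1 0 0 0 0 0 0;1 0 0 0 0 0 0'
python3 -m handwheel '1 0 0 0 0 0 0;1 0 0 0 0 0 0;1 0 0 0 0 0 0'
python3 - <<'E'
from h import *
s=state();m=cam("wrist");i=get_image("wrist");import pickle;pickle.dump(m,open("pics/w4.pkl","wb"));cv2.imwrite("pics/w4.png",i)
Rm=R.from_rotvec(s['tcp_rot']).as_matrix();print(s['eef_pos'],state()['eef_pos'],np.degrees(np.arctan2(Rm[1,1],Rm[0,1])))
print([proj(m,s['eef_pos']+[0,0,d]).round(1) for d in(.02,.025)])
cv2.imwrite("pics/m4.png",np.hstack([cv2.resize(i[0:200,200:340],(420,600),interpolation=2),cv2.resize(i[220:350,200:280+70],(380,330))[:330] if 0 else np.zeros((600,10,3),np.uint8),cv2.resize(i[230:350,210:346],(340,300)).repeat(2,0)[::1][:600]]))
E
```

```text
time_s: 12.3
eef_pos: [0.7379, 0.2123, 0.3893]
tcp_rot: [0.077, -3.138, 0.003]
contact_force: [0.1, 0.2, -3.6]
gripper_width: 0.0322
finger_force: 60.7
time_s: 12.6
eef_pos: [0.7377, 0.2133, 0.3919]
tcp_rot: [-0.08, 3.14, -0.0]
contact_force: [-0.3, 0.3, -2.9]
gripper_width: 0.0321
finger_force: 60.7
[0.73766924 0.21331025 0.39185359] [0.73775709 0.21338664 0.39181221] 92.90690559107384
[array([275. , 294.4]), array([275. , 301.4])]
```

View pics/m4.png

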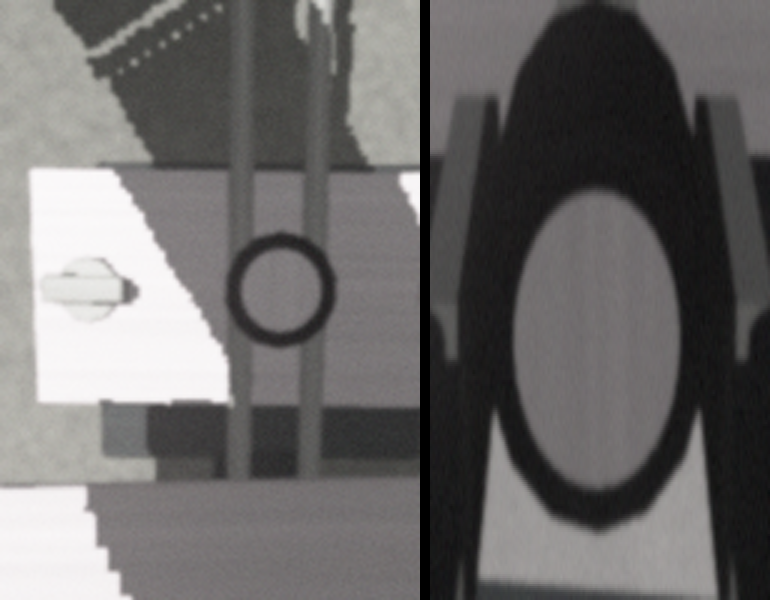

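In this crop the hung knob's top is centred at full-image (293.7,96.7). The bars are centred at x 242 and 316 (crop y=210), and at 239 and 309 (crop y=440).

Run:
```python
from h import *
import pickle;m=pickle.load(open("pics/w4.pkl","rb"))
for c,r,z in((280.5,80,.158),(279,210,.158),(274,440,.158)): print(plane(m,(200+c/3,r/3),z).round(4))
print("hung",plane(m,(293.7,96.7),.188).round(4))
```

```text
[0.6017 0.2233 0.158 ]
[0.6398 0.2252 0.158 ]
[0.7134 0.2281 0.158 ]
hung [0.6647 0.2261 0.188 ]
```

Both measurements agree: the hook axis is y = 0.226 + 0.045·(x − 0.665), and the free place is about (0.564, 0.2215). Next I'll move out in front of the tips and descend.

```bash
python3 -m handwheel '1 -40 0 0 0 0 0;1 -40 0 0 0 0 0;1 -40 0 0 0 0 0;1 -40 0 0 0 0 0;1 -40 0 0 0 0 0'
python3 -m handwheel '1 -40 0 0 0 0 0;1 -40 0 0 0 0 0;1 -38 2 0 0 0 0;1 0 0 -30 0 0 0;1 0 0 -40 0 0 0'
python3 -m handwheel '1 0 0 -40 0 0 0;1 0 0 -40 0 0 0;1 0 0 -30 0 0 0;1 0 0 -20 0 0 0;1 0 0 -10 0 0 0'
python3 -m handwheel '1 0 0 0 0 0 0;1 0 0 0 0 0 0;1 0 0 0 0 0 0'
python3 -c "
from h import *
s=state();Rm=R.from_rotvec(s['tcp_rot']).as_matrix();print(s['eef_pos'],np.degrees(np.arctan2(Rm[1,1],Rm[0,1])),s['qpos'])"
```

```text
time_s: 13.15
eef_pos: [0.536, 0.2132, 0.3916]
tcp_rot: [-0.079, 3.14, -0.001]
contact_force: [-0.1, 0.7, -2.3]
gripper_width: 0.0324
finger_force: 60.7
time_s: 13.65
eef_pos: [0.4204, 0.2164, 0.3232]
tcp_rot: [-0.08, 3.133, 0.001]
contact_force: [1.4, -0.8, -3.0]
gripper_width: 0.0322
finger_force: 60.9
time_s: 14.15
eef_pos: [0.4193, 0.215, 0.1802]
tcp_rot: [0.08, -3.139, 0.002]
contact_force: [0.2, -0.5, -3.5]
gripper_width: 0.032
finger_force: 60.8
time_s: 14.45
eef_pos: [0.4209, 0.2161, 0.1826]
tcp_rot: [-0.079, 3.138, 0.002]
contact_force: [0.8, 0.1, -2.7]
gripper_width: 0.0322
finger_force: 60.8
[0.42085935 0.21609353 0.18255386] 92.87926870638675 [ 0.004564    0.55316018 -0.78332744  2.03805839  0.56186827  0.77123408
  0.49963266]
```

```bash
python3 -m handwheel '1 20 0 0 0 0 0;1 20 0.5 0 0 0 0;1 15 0.5 0 0 0 0;1 15 0.5 0 0 0 0'
python3 -m handwheel '1 20 1 0 0 0 0;1 20 1 0 0 0 0;1 20 1 0 0 0 0;1 13 1 0 0 0 0;1 0 0 0 0 0 0'
python3 -m handwheel '1 0 0 -5 0 0 0;1 0 0 -3 0 0 0;1 0 0 0 0 0 0'
python3 - <<'E'
from h import *
i=get_image("side");j=get_image("top")
cv2.imwrite("pics/f.png",np.hstack([cv2.resize(i[90:210,240:380],(440,377),interpolation=2),cv2.resize(j[105:225,150:264],(358,377),interpolation=2)]))
s=state();print(s['moment'],s['eef_pos'])
E
```

```text
time_s: 14.85
eef_pos: [0.4914, 0.2171, 0.1824]
tcp_rot: [-0.078, 3.139, 0.001]
contact_force: [-0.9, -0.1, -2.9]
gripper_width: 0.0323
finger_force: 60.8
time_s: 15.35
eef_pos: [0.5653, 0.2208, 0.1821]
tcp_rot: [-0.075, 3.138, 0.002]
contact_force: [-0.5, 0.9, -2.4]
gripper_width: 0.032
finger_force: 60.8
time_s: 15.65
eef_pos: [0.5619, 0.2207, 0.1729]
tcp_rot: [0.081, -3.139, 0.001]
contact_force: [-0.7, -0.6, -2.7]
gripper_width: 0.0323
finger_force: 60.8
[ 0.00671391  0.00370716 -0.00565824] [0.56249265 0.22100552 0.17331214]
```

View pics/f.png

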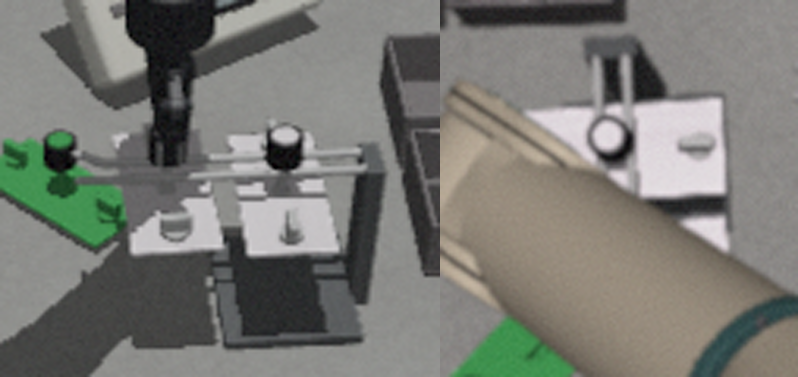

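The stem sits between the bars and the two plates have a clear gap. I'll lower until it makes contact.

```bash
python3 -m handwheel '1 1 0 -3 0 0 0;1 0 0 -2 0 0 0;1 0 0 0 0 0 0'
python3 -m handwheel '1 0 0 -2 0 0 0;1 0 0 -1 0 0 0;1 0 0 0 0 0 0'
python3 -m handwheel '1 0 0 -1 0 0 0;1 0 0 -1 0 0 0;1 0 0 0 0 0 0'
```

```text
time_s: 16.05
eef_pos: [0.5638, 0.2208, 0.1679]
tcp_rot: [0.079, -3.14, 0.001]
contact_force: [-1.0, -0.0, -2.8]
gripper_width: 0.0318
finger_force: 60.8
time_s: 16.35
eef_pos: [0.5639, 0.2209, 0.1651]
tcp_rot: [0.079, -3.14, 0.0]
contact_force: [-0.3, 0.2, -2.4]
gripper_width: 0.0324
finger_force: 60.8
time_s: 16.65
eef_pos: [0.5642, 0.2211, 0.1645]
tcp_rot: [-0.079, 3.14, -0.001]
contact_force: [-1.8, -0.6, 5.5]
gripper_width: 0.0322
finger_force: 61.8
```

Contact came at exactly the predicted height, so I'll release.

```bash
python3 -m handwheel '1 0 0 1.5 0 0 0;1 0 0 0 0 0 0;0.8 0 0 0 0 0 0;0.6 0 0 0 0 0 0;0.3 0 0 0 0 0 0'
python3 -m handwheel '0.3 0 0 0 0 0 0;0.3 0 0 0 0 0 0;0.3 0 0 15 0 0 0;0.3 0 0 30 0 0 0;0.3 0 0 40 0 0 0'
python3 -m handwheel '0.3 -30 -20 40 0 0 0;0.3 -40 -30 30 0 0 0;0.3 -20 -45 20 0 0 0;0.3 0 -50 0 0 0 0;0.3 0 -50 0 0 0 0'
python3 -m handwheel '0.3 0 -40 0 0 0 0;0.3 0 -40 0 0 0 0;0.3 0 0 0 0 0 0;0.3 0 0 0 0 0 0;0.3 0 0 0 0 0 0'
python3 - <<'E'
from h import *
mt,ms=cam("top"),cam("side")
i=get_image("side");j=get_image("top");a=cv2.imread("pics/side0.png");b=cv2.imread("pics/top0.png")
cv2.imwrite("pics/g_side.png",i);cv2.imwrite("pics/g_top.png",j)
cv2.imwrite("pics/g.png",np.hstack([cv2.resize(i[90:210,240:380],(440,377),interpolation=2),cv2.resize(j[105:225,150:264],(358,377),interpolation=2)]))
# hung-knob shift: phase correlation of knob patches before/after
for n,u,v,c in(("side",a,i,(330,136)),("top",b,j,(205,149))):
    x,y=c;f=lambda q:np.float32(cv2.cvtColor(q[y-14:y+14,x-14:x+14],6));print(n,cv2.phaseCorrelate(f(u),f(v)))
E
```

```text
time_s: 17.15
eef_pos: [0.5643, 0.2213, 0.165]
tcp_rot: [-0.079, 3.14, 0.001]
contact_force: [-0.1, 0.0, 0.3]
gripper_width: 0.0473
finger_force: 0.0
time_s: 17.65
eef_pos: [0.5632, 0.2206, 0.2504]
tcp_rot: [0.08, -3.138, 0.001]
contact_force: [0.1, 0.0, 1.1]
gripper_width: 0.0595
finger_force: 0.0
time_s: 18.15
eef_pos: [0.4828, 0.0335, 0.3337]
tcp_rot: [-0.083, 3.137, -0.002]
contact_force: [1.4, -0.0, 0.2]
gripper_width: 0.0599
finger_force: 0.0
time_s: 18.65
eef_pos: [0.4832, -0.044, 0.3323]
tcp_rot: [-0.083, 3.139, 0.001]
contact_force: [1.0, 0.6, 0.0]
gripper_width: 0.0601
finger_force: 0.0
side ((-0.0050603975844421, -0.0001979257803981227), 1.009711901611752)
top ((0.05153251383478086, -0.003184768885374112), 0.9926484879851342)
```

The picture budget is used up, so I'll check the placed cover numerically against the one already hanging, which hasn't moved.

Run:
```python
from h import *
mt,ms=cam("top"),cam("side")
i=cv2.imread("pics/g_side.png");j=cv2.imread("pics/g_top.png")
def blob(im,c,r=11,thr=55):
    x,y=np.int32(np.round(c)); w=im[y-r:y+r,x-r:x+r].max(2)<thr
    n,l,st,ce=cv2.connectedComponentsWithStats(w.astype(np.uint8)); k=1+np.argmax(st[1:,4]); return ce[k]+[x-r,y-r],st[k]
for n,X in(("new",(.564,.2215,.174)),("hung",(.665,.226,.174))):
    ps,pt=proj(ms,X),proj(mt,X); print(n,"pred",ps.round(1),pt.round(1))
    try:
        b,c=blob(i,ps);print(" side dark",b.round(1),c); b,c=blob(j,pt);print(" top dark",b.round(1),c)
    except Exception as e: print(e)
    # bright plate corner region nearest camera (front strip) in side view
    q=np.array([proj(ms,np.array(X)+[dx,dy,-.048]) for dx,dy in((-.04,-.085),(.04,-.085),(.04,-.035),(-.04,-.035))])
    print(" plate front pred",q.round(0).tolist())
    x0,y0=np.int32(q.min(0))-4;x1,y1=np.int32(q.max(0))+5
    g=cv2.cvtColor(i,6)[y0:y1,x0:x1]>170
    cs=max(cv2.findContours(g.astype(np.uint8),0,2)[0],key=cv2.contourArea);cs=cs[:,0]+[x0,y0]
    for col in np.linspace(q[0,0]+4,q[1,0]-4,4).astype(int): print("  col",col,"front edge row",cs[cs[:,0]==col][:,1].max() if (cs[:,0]==col).any() else None,end="")
    print()
```

```text
new pred [293.5 138.4] [206.2 190.4]
 side dark [292.8 140.5] [ 6  7 11 12 84]
 top dark [210.  191.7] [10  8  8  9 23]
 plate front pred [[280.0, 172.0], [309.0, 171.0], [308.0, 160.0], [279.0, 160.0]]
  col 283 front edge row 172  col 291 front edge row None  col 298 front edge row None  col 305 front edge row None
hung pred [329.7 136.8] [204.1 150.5]
 side dark [329.7 139.1] [ 5  6 12 13 87]
 top dark [206.6 152.8] [ 8  9 10  9 32]
 plate front pred [[317.0, 170.0], [346.0, 170.0], [344.0, 158.0], [315.0, 158.0]]
  col 320 front edge row None  col 327 front edge row None  col 335 front edge row None  col 342 front edge row None
```

The new knob matches its predicted spot with the same offset as the neighbour's, so it is seated at the same height. Handing in.

```bash
python3 -c "
from cell import *
print(sign_off())"
```

```text
the job is handed in; nothing more can be done
None
```

I turned both thumbscrews anticlockwise to their stops, lifted the cover off and hung it at the free place without moving the cover already there. I handed the job in at about 19 s. Its knob is at the right height, but I did not measure that the plate hangs level or re-check the other bench items.

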